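# Demould a resin casting and hold it at the sawing line

## Task

Lift the resin casting out of its open mould and lay it flat on the sawing rest, blank end outward, with the saw line drawn across it still well back from the sawing end so that it lies there without tipping. Then take it by the bone end and slide it out along the rest, square with it, until the saw line is level with the sawing end, and finish while holding the bone end down flat there, gripper back from the cut, so that the long blank end cannot tip while a colleague saws it off. Do not drop the casting, and leave the tub, saw, tube rack and bottle where they are.

Things in the scene. Friction and masses are not known exactly. Their poses are not given: they have to be found in the camera images.
- casting: Honey-coloured rigid epoxy bar, 240 long x 50 wide x 22 thick, about 0.3 kg (evenly spread, so it balances at its middle), edges rounded 1 mm. Origin at the centre of its underside; x along its length, z up. Half a long bone, ivory, shows flush in the top face of its -x end (the bone end, the piece to keep); the rest of it, to +x, is blank resin. It starts in the mould, sitting loose, with 15 mm standing above the mould's rim and the lowest 7 mm in the cavity.
- casting_line (a point): Middle of the thin dark saw line (2.5 wide) drawn square across the casting's top face and sides, 90 mm from the bone end and 150 mm from the blank end; the point is on the top face, 30 mm from the casting's centre towards the bone end.
- casting_bone_end (a point): Middle of the top edge of the casting's bone end (120 mm from the casting's centre, on the top face).
- mould: Open aluminium knock-out mould screwed down to the bench, frame 279 x 89 outside, rim 24 high, walls 18 thick; on a base plate 292 x 104 x 6 with a screw ear at either end (346 long in all). Cavity 243 x 53, its lifting floor already jacked up to 17 above the bench, so the casting lifts straight up out of it. Origin at the centre of the underside; x along the cavity, z up; the bone end of the casting lies at -x.
- rest: Sawing rest screwed down to the bench: flat grey phenolic board 220 long x 140 wide x 22 thick on two wooden bearers, its top 70 above the bench, no fence. Origin at the centre of the underside; x along the 220 mm length, pointing out to the sawing end (the end with old saw nicks, away from the robot, tub below it); z up.
- rest_end (a point): Middle of the top edge of the rest's sawing end (110 mm from the rest's centre, 70 above the bench); its x points outward, along the rest.
- tub: Loose shallow steel tub for offcuts, 130 x 110 x 42 high, on the bench just beyond the rest's sawing end. Origin at the centre of its underside. Leave alone.
- saw: Small hacksaw lying flat on the bench, about 260 x 80 x 25, well to the robot's left. Origin near the middle of its blade, underside. Leave alone.
- rack: Green tube rack with capped tubes, 100 x 200 x 55 high, well to the robot's right. Origin at the centre of its underside. Leave alone.
- bottle: Small closed reagent bottle, 48 diameter x 95 high, well to the robot's right, nearer than the rack. Origin at the centre of its underside. Leave alone.
Things that resemble listed ones, but are neither listed nor needed, are in the scene too. What is meant by the casting is not red, and is the larger of those in its own colour.

How it is judged:
On the way, in this order (a step that is already met when the one before it is completed fails the run):
1. the casting lies flat on the rest, blank end outward, its line at least 20 mm back from the sawing end (z of casting_line in the frame of rest_end between 0.019 and 0.025 m and angle between casting's own z axis and vertical below 0.05 rad and y of casting_line in the frame of rest_end between -0.04 and 0.04 m and contact force between casting and rest above 0.3 N and x of casting_line in the frame of rest_end between -0.15 and -0.02 m and x of casting_bone_end in the frame of rest_end below -0.09 m and linear speed of casting below 0.02 m/s), for 0.2 s.
2. sliding out on the rest: the line comes within 18 to 6 mm of the sawing end with the casting still flat on the board (z of casting_line in the frame of rest_end between 0.019 and 0.025 m and angle between casting's own z axis and vertical below 0.05 rad and y of casting_line in the frame of rest_end between -0.04 and 0.04 m and contact force between casting and rest above 0.3 N and x of casting_line in the frame of rest_end between -0.018 and -0.006 m).
At the end, for the whole second after the job is handed in: Casting still and flat on the rest (3 mm, 3 deg), bone end on it, whole width on the board, square within 5 deg, saw line within 5 mm of the sawing end; fingers on it with 1.5 N or more, the point between the pads at least 20 mm back from the sawing end (z of casting_line in the frame of rest_end between 0.019 and 0.025 m and angle between casting's own z axis and vertical below 0.05 rad and y of casting_line in the frame of rest_end between -0.04 and 0.04 m and contact force between casting and rest above 0.3 N and x of casting_line in the frame of rest_end between -0.005 and 0.005 m and angle between the x axis of casting and the x axis of rest, either way round below 0.09 rad and x of casting_bone_end in the frame of rest_end below -0.07 m and contact force between the fingers and casting above 1.5 N and x of the grasp point in the frame of rest_end below -0.02 m and linear speed of casting below 0.01 m/s); the arm keeps its last pose, push and grip.
It fails at once if the casting falls or tips onto the bench or the tub (contact force between casting and table above 0.2 N or contact force between casting and tub above 0.2 N).
It fails at once if the casting is dropped (faster than 0.5 m/s with no finger on it) (linear speed of casting above 0.5 m/s and contact force between the fingers and casting below 0.1 N).
It fails at once if the tub, saw, tube rack or bottle is moved more than 20 mm (distance of any of tub, saw, rack, bottle from where it was at the start of the episode above 0.02 m).
It also fails if it takes over 56 s, if anything falls off the work surface, if the arm or the gripper's body presses on something with over 40 N, if the wrist force passes 120 N, or if a joint passes its speed limit or range.

## Robot

A 6-joint arm with a two-finger parallel gripper is mounted at the origin on the work surface. World frame = base frame: x ahead of the robot, y to its left, z up, the work surface at z = 0. Lengths are in m, angles in rad, forces in N, time in s.
With the tool pointing down it reaches from about 0.35 to 0.925 m from the base axis. Payload 6.4 kg.
Tool frame: the origin (TCP) lies at the very end of the fingers, on their centre line; the grasp point (between the pads) lies 19 mm behind it; z points along the fingers, y is the line along which they close (so a half turn about z gives the same grasp; the last joint's range is limited). The gripper opens to 85 mm and grips with 20 to 120 N. Pads are 22 mm wide; open, the fingers measure 114 mm over their backs; the gripper's body (76 mm by 85 mm) begins 54 mm behind the grasp point. The pads swing forward as they close: fully open they stand 13 mm farther back than shut.
Start: joints at [-1.467, 0.245, 1.558, -0, 1.339, -0.174], TCP at [0.178, -0.625, 0.231] pointing down, gripper open.
Joint ranges: [-3.13, 3.13], [-1.02, 2.26], [0.13, 2.54], [-0.95, 4.09], [0.21, 2.88], [-2.74, 2.74]. Speed limits (rad/s): [2.57, 2.57, 3.14, 3.14, 3.14, 3.14].

## Interface

Orientations are given as a unit quaternion [w, x, y, z].
In Python, from rig import manip, eyes gives the robot as it stands. The module is installed in compiled form; this text tells all that it offers.
- The arm moves only by the tool apply_moves, never from a script. Its argument "rows" is text: rows parted by semicolons, each of 5 numbers parted by spaces: the shift along the tool's x, y, z in units of 30 mm (1.0 is 30 mm), then the turn about the tool's z in units of 6 degrees (1.0 is 6 degrees), then the opening, from 0 (shut) to 1 (fully open). In form: tx ty tz spin fingers; .... A call has 1 to 5 rows; each row is the pose to reach, as a shift and turn from the pose commanded when the call began, along the tool's axes at that moment; what a row does not reach only later rows make up. A row lasts 1/10 s, in which the tool goes at most 50 mm and 8.59 degrees, less where a joint would pass 70% of its speed; a pose out of reach is approached as far as the arm can. A call with a gripper value outside its range is refused whole. The fingers move at their own pace and stop on an object; "grip_force" is the grip in N (left out, the last holds). Time passes only in rows, so rows that repeat a pose let the fingers close. It gives the time, the measured TCP pose, the force, the opening and the grip force at its end, in the units of the state.
- manip.get_state(): the state, without advancing time (a new reading comes with each control period).
- eyes.snapshot(name): name is "scene" or "top" or "wrist"; returns a dict with "img" (384x512x3 uint8, red, green, blue), "vfov" (degrees; the focal length in pixels is half the picture's height over the tangent of half this angle, whatever the lens; pixels are square), "cx", "cy" (the principal point, pixels), "T" (4x4, takes a point from camera to world coordinates). Camera axes: x right, y up, looking along -z (the intrinsics and any distortion apply to the point x, -y, -z); pixel columns grow to the right and rows downward; lengths in m; the calibration is good to about 2 mm. A picture is of the moment at which its call begins. There is no depth.
- manip.close_job(): hands the job in; it is judged then, once.
The state is a dict: "clock": time; "q": joint angles; "dq": joint speeds; "effort": joint torques, N m; "eef_pos": TCP position; "ee_rot": TCP orientation; "ft_force": force on the tool from outside, world axes, zero at the start; "wrist_torque": the same for the moment, N m; "width": finger opening in m; "grip_force": force on a finger pad.
Only numpy, scipy, OpenCV 4.12 (cv2) and the standard library are available. Lean on these libraries where they do the work, as an engineer would, in place of code of your own. Each camera call takes 0.05 s, during which the arm holds its last target. There are 200 camera calls.

## Working session

There is one attempt and no reset: what is moved stays moved. The work goes in short steps, Python scripts to look and compute and a tool call to move; the robot and the scene stay as the last step left them, time stands still between calls to the robot, and variables do not carry over. Pictures are saved under pics/ and viewed, at most 10 in all, crops included, and the job is handed in when it is done.

Besides the shell and the picture viewer there is one more tool, called after "Request:" by a JSON object that holds its "name" and its "arguments", one argument or row to a line. apply_moves: Moves the arm, as the interface text tells. Its arguments: {"type":"object","properties":{"rows":{"type":"string"},"grip_force":{"type":"number"}},"required":["rows"]}

```bash
mkdir -p pics; cat > h.py <<'E'
import numpy as np, cv2
from rig import manip, eyes
def snap(n,f=None):
    s=eyes.snapshot(n)
    np.savez('last_'+n+'.npz',**{k:s[k] for k in s})
    if f: cv2.imwrite('pics/'+f,s['img'][:,:,::-1])
    return s
def ray(s,u,v):
    f=192/np.tan(np.radians(float(s['vfov']))/2)
    d=np.array([(u-s['cx'])/f,-(v-s['cy'])/f,-1.])
    T=np.array(s['T']); return T[:3,3],T[:3,:3]@d
def world(s,u,v,z):
    o,d=ray(s,u,v); return o+d*(z-o[2])/d[2]
def proj(s,p):
    f=192/np.tan(np.radians(float(s['vfov']))/2)
    T=np.array(s['T']); c=T[:3,:3].T@(np.array(p)-T[:3,3])
    return s['cx']+f*c[0]/-c[2], s['cy']-f*c[1]/-c[2]
E
python3 - <<'E'
from h import *
a=snap('top'); b=snap('scene')
for s in(a,b): print({k:(s[k].tolist() if hasattr(s[k],'tolist') else s[k]) for k in s if k!='img'})
cv2.imwrite('pics/top1.png',cv2.resize(a['img'][:,:,::-1],(800,600),interpolation=cv2.INTER_CUBIC))
cv2.imwrite('pics/scene1.png',cv2.resize(b['img'][:,:,::-1],(800,600),interpolation=cv2.INTER_CUBIC))
print(manip.get_state())
E
```

```text
{'vfov': 42.716407040595676, 'cx': 265.99092882141935, 'cy': 190.47144388272298, 'T': [[0.006767423438879598, 0.9809668942102177, -0.19405709068096078, 0.18808371200485616], [-0.9999660483170462, 0.0075511000744393885, 0.00329895450963601, -0.02732025988530121], [0.00470150967134495, 0.1940281766940708, 0.9809846902248703, 1.7704759948328157], [0.0, 0.0, 0.0, 1.0]]}
{'vfov': 48.40536990305965, 'cx': 253.26790434765022, 'cy': 193.18356933872298, 'T': [[-0.3157484376408032, -0.612475131259579, 0.724691063637433, 1.4972074865864842], [0.9488413212549894, -0.20240362679781637, 0.242348754769189, 0.29374173867027703], [-0.0017524857996708604, 0.7641380670059909, 0.6450503417144047, 0.9818075275330422], [0.0, 0.0, 0.0, 1.0]]}
{'clock': 0.1, 'q': array([-1.46713106e+00,  2.45742218e-01,  1.55890240e+00,  1.92093764e-05,
        1.33871994e+00, -1.74096663e-01]), 'dq': array([ 3.41854264e-05, -5.83282140e-04, -3.01107303e-03, -5.58450544e-04,
       -1.01356097e-03, -5.16901039e-04]), 'effort': array([-1.43843267e-04, -4.30669892e+01, -3.27128935e+01, -1.35865848e-04,
        2.83483474e-03,  8.44186332e-06]), 'eef_pos': array([ 0.17819157, -0.624569  ,  0.23028629]), 'ee_rot': array([-8.85074833e-04,  9.90371448e-01,  1.38432689e-01,  4.05324529e-05]), 'ft_force': array([ 0.23031212, -0.3679557 , -0.44013999]), 'wrist_torque': array([-0.02561251, -0.02640026, -0.00122295]), 'grip_force': 0.0, 'width': 0.08531712608874575}
```

View pics/top1.png

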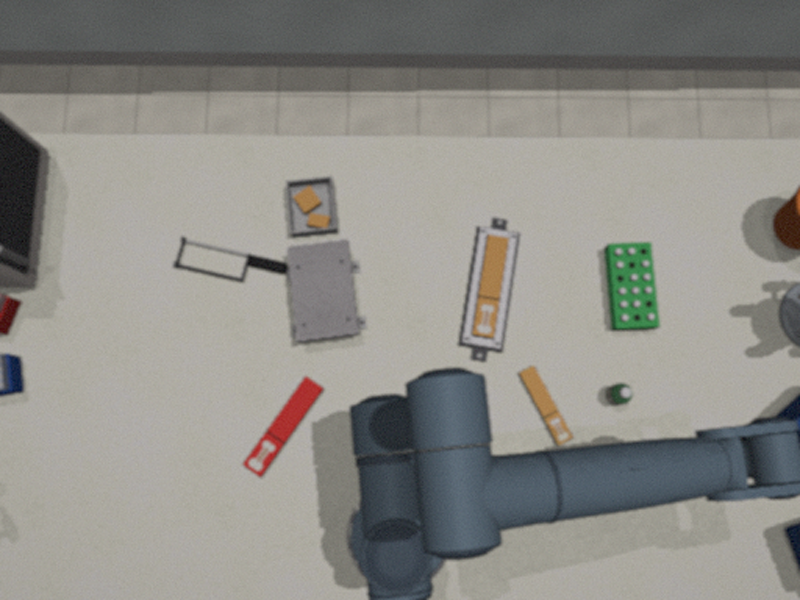

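View pics/scene1.png

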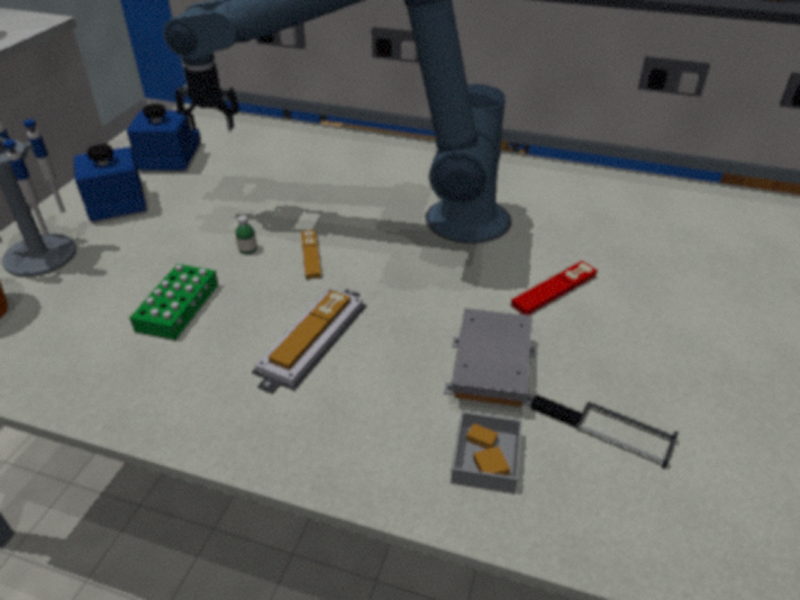

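The top view shows the casting in the mould at about (490,288) and its line at about (488,298), in the 800-pixel picture. The rest is at about (322,290) and the tub at (312,207); the red bar and the small bar are decoys. I'll enlarge crops to read the corners.

```bash
python3 - <<'E'
import numpy as np,cv2
a=np.load('last_top.npz')['img'][:,:,::-1]
# rest: cols 175-240 rows 145-225 ; mould cols 285-340, rows 135-235
c1=cv2.resize(a[148:223,178:238],None,fx=6.5,fy=6.5,interpolation=cv2.INTER_CUBIC)
c2=cv2.resize(a[145:220,288:338],None,fx=6.5,fy=6.5,interpolation=cv2.INTER_CUBIC)
cv2.imwrite('pics/crop1.png',np.hstack([c1,c2])); print(c1.shape,c2.shape)
E
```

```text
(488, 390, 3) (488, 325, 3)
```

View pics/crop1.png

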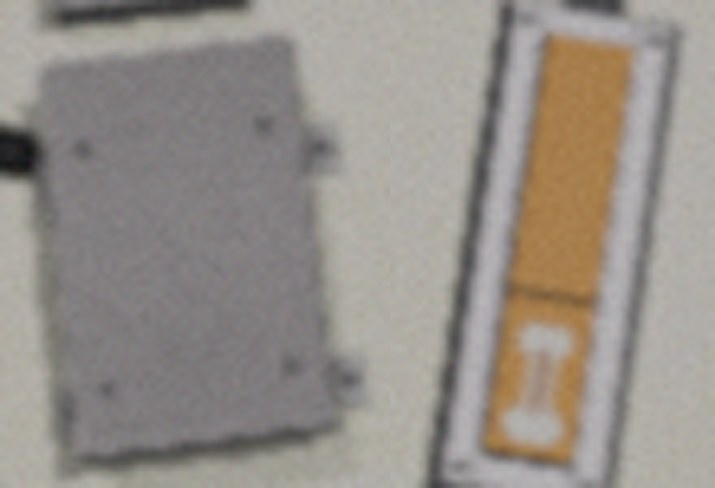

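```bash
python3 - <<'E'
from h import *
a=dict(np.load('last_top.npz'))
def fit(model,pts):
    m=np.array(model);p=np.array(pts)[:,:2]
    mc,pc=m.mean(0),p.mean(0)
    H=(m-mc).T@(p-pc);U,S,V=np.linalg.svd(H);R=V.T@np.diag([1,np.linalg.det(V.T@U.T)])@U.T
    t=pc-R@mc; res=p-(m@R.T+t)
    return t,np.degrees(np.arctan2(R[1,0],R[0,0])),np.round(res*1000,1)
px1=lambda u,v:(178+(u+.5)/6.5-.5,148+(v+.5)/6.5-.5)
px2=lambda u,v:(288+(u-390+.5)/6.5-.5,145+(v+.5)/6.5-.5)
# world x up in image, y left
R=[world(a,*px1(*p),.07) for p in[(40,68),(293,38),(340,430),(75,458)]]
print('rest',fit([(.11,.07),(.11,-.07),(-.11,-.07),(-.11,.07)],R))
C=[world(a,*px2(*p),.039) for p in[(545,36),(633,42),(573,465),(485,450),(507,292),(595,302)]]
print('cast',fit([(.12,.025),(.12,-.025),(-.12,-.025),(-.12,.025),(-.03,.025),(-.03,-.025)],C))
# tub centre approx
print('tub',world(a,312*.64,207*.64,.042))
print('sawhandle',world(a,287*.64,268*.64,.012))
E
```

```text
rest (array([0.54097505, 0.17802223]), np.float64(7.409323152404625), array([[-0.7,  0.2],
       [-0.5,  0.3],
       [-0.3, -1.8],
       [ 1.5,  1.3]]))
cast (array([ 0.56196721, -0.20467774]), np.float64(-8.537239807534835), array([[-2.1, -0.5],
       [ 2.3, -0.5],
       [-0.7,  0.7],
       [-0.2, -0.5],
       [-0.8, -0. ],
       [ 1.4,  0.8]]))
tub [0.74520555 0.21183265 0.042     ]
sawhandle [0.60462935 0.2698243  0.012     ]
```

```bash
cat >> h.py <<'E'
from scipy.spatial.transform import Rotation as Ro
def go(x,y,z,yaw):
    s=manip.get_state(); q=s['ee_rot']; R=Ro.from_quat([q[1],q[2],q[3],q[0]]).as_matrix()
    d=R.T@(np.array([x,y,z])-s['eef_pos']); cy=np.degrees(np.arctan2(R[1,0],R[0,0]))
    dy=(yaw-cy+90)%180-90
    print('pos',s['eef_pos'].round(4),'yaw %.2f'%cy,'t %.2f'%s['clock'],'ft',s['ft_force'].round(2),'w %.4f'%s['width'],'g %.1f'%s['grip_force'])
    print('units',(d/.03).round(2),'spin',round(-dy/6,2), 'tiltz',R[:,2].round(4))
E
python3 -c "
from h import *
go(.562,-.2047,.13,-8.54)"
```

```text
pos [ 0.1782 -0.6246  0.2303] yaw 15.91 t 0.10 ft [ 0.23 -0.37 -0.44] w 0.0853 g 0.0
units [16.14 -9.95  3.37] spin 4.08 tiltz [-2.0e-04  1.8e-03 -1.0e+00]
```

Request:
{"name": "apply_moves", "arguments": {
  "rows": "1.4 -0.8 0 0.4 1; 2.8 -1.7 0 0.8 1; 4.1 -2.5 0 1.2 1; 5.5 -3.4 0 1.6 1; 6.8 -4.2 0 2 1"
}}

```text
clock: 0.6
eef_pos: [0.3408, -0.4459, 0.2308]
ee_rot: [-0.0, 0.999, 0.033, -0.0]
ft_force: [0.6, -1.1, -0.2]
width: 0.0855
grip_force: 0.0
```

```bash
python3 -c "
from h import *
go(.562,-.2047,.13,-8.54)"
```

```text
pos [ 0.3408 -0.4459  0.2308] yaw 3.81 t 0.60 ft [ 0.65 -1.08 -0.21] w 0.0855 g 0.0
units [ 7.89 -7.53  3.37] spin 2.06 tiltz [-2.e-04  8.e-04 -1.e+00]
```

Request:
{"name": "apply_moves", "arguments": {
  "rows": "1.1 -1.1 0 0.4 1; 2.2 -2.1 0 0.8 1; 3.3 -3.2 0 1.2 1; 4.4 -4.2 0 1.6 1; 5.5 -5.3 0.3 2 1"
}}

```text
clock: 1.1
eef_pos: [0.4951, -0.277, 0.2233]
ee_rot: [0.001, 0.997, -0.071, 0.001]
ft_force: [0.4, -0.5, 0.5]
width: 0.0855
grip_force: 0.0
```

```bash
python3 -c "
from h import *
go(.562,-.2047,.13,-8.54)"
```

```text
pos [ 0.4951 -0.277   0.2233] yaw -8.20 t 1.10 ft [ 0.41 -0.53  0.51] w 0.0855 g 0.0
units [ 1.86 -2.71  3.11] spin 0.06 tiltz [ 0.0019 -0.0017 -1.    ]
```

Request:
{"name": "apply_moves", "arguments": {
  "rows": "0.6 -0.9 0.5 0 1; 1.2 -1.8 1.2 0 1; 1.8 -2.7 2 0 1; 1.8 -2.7 2 0 1; 1.8 -2.7 2 0 1"
}}

```text
clock: 1.6
eef_pos: [0.5581, -0.2048, 0.1613]
ee_rot: [-0.0, 0.998, -0.07, -0.001]
ft_force: [0.2, -0.9, 0.3]
width: 0.0854
grip_force: 0.0
```

```bash
python3 - <<'E'
from h import *
go(.562,-.2047,.07,-8.54)
w=snap('wrist'); t=snap('top')
cv2.imwrite('pics/w1.png',cv2.resize(w['img'][:,:,::-1],(800,600)))
th=np.radians(-8.54)
for l in[(-.12,.025),(-.12,-.025),(-.03,.025),(-.03,-.025),(.12,.025),(.12,-.025)]:
    p=[.562+l[0]*np.cos(th)-l[1]*np.sin(th),-.2047+l[0]*np.sin(th)+l[1]*np.cos(th),.039]
    u,v=proj(w,p); print(l,round(u*800/512),round(v*600/384))
E
```

```text
pos [ 0.5581 -0.2048  0.1613] yaw -8.01 t 1.60 ft [ 0.23 -0.9   0.34] w 0.0854 g 0.0
units [ 0.13 -0.02  3.04] spin 0.09 tiltz [-2.e-03  8.e-04 -1.e+00]
(-0.12, 0.025) 355 455
(-0.12, -0.025) 429 456
(-0.03, 0.025) 353 330
(-0.03, -0.025) 434 330
(0.12, 0.025) 349 60
(0.12, -0.025) 444 61
```

View pics/w1.png

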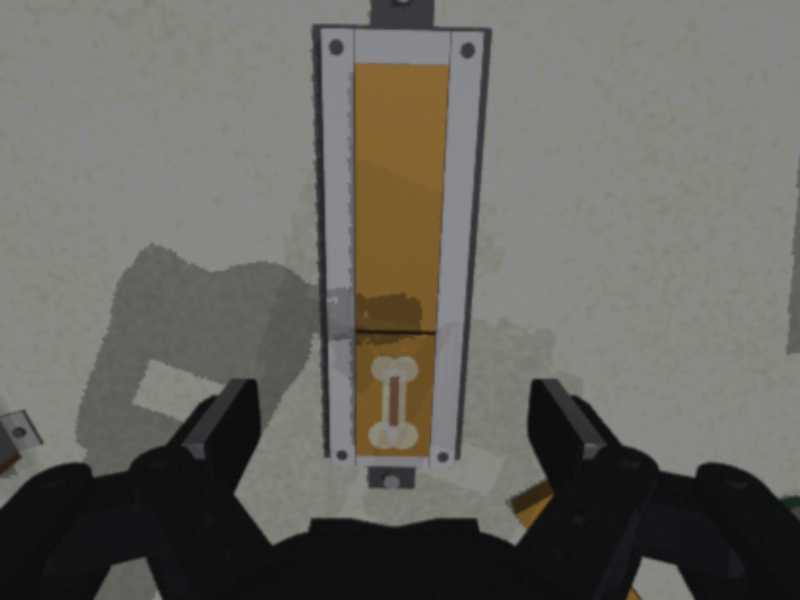

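The wrist view shows the casting with its blank end at (355–448, 65), its line at (356–435, 331) and its bone end at (356–430, 456). I'll refit the pose from these.

```bash
python3 - <<'E'
from h import *
w=dict(np.load('last_wrist.npz'))
for n,p in dict(bl=(355,63),br=(448,66),ll=(356,331),lr=(435,332),el=(356,456),er=(430,457)).items():
    print(n,world(w,p[0]*.64,p[1]*.64,.039).round(4))
go(.562,-.2047,.07,-8.8)
E
```

```text
bl [ 0.6826 -0.2008  0.039 ]
br [ 0.6744 -0.2488  0.039 ]
ll [ 0.5349 -0.1771  0.039 ]
lr [ 0.5275 -0.2253  0.039 ]
el [ 0.4461 -0.1625  0.039 ]
er [ 0.4384 -0.2118  0.039 ]
pos [ 0.5585 -0.2063  0.1631] yaw -8.12 t 1.70 ft [ 0.04 -0.6   0.05] w 0.0856 g 0.0
units [ 0.1  -0.07  3.1 ] spin 0.11 tiltz [ 9.e-04 -9.e-04 -1.e+00]
```

Request:
{"name": "apply_moves", "arguments": {
  "rows": "0.1 0 0.8 0.1 1; 0.1 0 1.6 0.1 1; 0.1 0 2.4 0.1 1; 0.1 0 3.1 0.1 1; 0.1 0 3.1 0.1 1"
}}

```text
clock: 2.2
eef_pos: [0.5594, -0.2061, 0.0672]
ee_rot: [-0.001, 0.997, -0.077, -0.002]
ft_force: [-1.3, 0.4, 0.2]
width: 0.0858
grip_force: 0.0
```

```bash
python3 -c "
from h import *
go(.561,-.2055,.0265,-8.8)"
```

```text
pos [ 0.5594 -0.2061  0.0672] yaw -8.79 t 2.20 ft [-1.34  0.38  0.17] w 0.0858 g 0.0
units [ 0.06 -0.03  1.36] spin 0.0 tiltz [-0.0039  0.0023 -1.    ]
```

Request:
{"name": "apply_moves", "arguments": {
  "rows": "0.1 0 0.4 0 1; 0.1 0 0.8 0 1; 0.1 0 1.1 0 1; 0.1 0 1.3 0 1; 0.1 0 1.3 0 1",
  "grip_force": 60
}}

```text
clock: 2.7
eef_pos: [0.5638, -0.206, 0.0292]
ee_rot: [-0.0, 0.997, -0.076, -0.001]
ft_force: [0.3, -0.5, 0.3]
width: 0.0855
grip_force: 0.0
```

```bash
python3 -c "
from h import *
go(.561,-.2055,.0265,-8.8)"
```

```text
pos [ 0.5638 -0.206   0.0292] yaw -8.68 t 2.70 ft [ 0.31 -0.52  0.35] w 0.0855 g 0.0
units [-0.09 -0.    0.09] spin 0.02 tiltz [-1.6e-03  9.0e-04 -1.0e+00]
```

Close on it slowly, staying 2 to 3 mm above the rim.

Request:
{"name": "apply_moves", "arguments": {
  "rows": "-0.1 0 0.1 0 0.8; -0.1 0 0.1 0 0.6; -0.1 0 0.1 0 0.4; -0.1 0 0.1 0 0.3; -0.1 0 0.1 0 0.3"
}}

```text
clock: 3.2
eef_pos: [0.5619, -0.2062, 0.0281]
ee_rot: [0.0, 0.997, -0.076, 0.001]
ft_force: [-0.0, -0.4, 3.9]
width: 0.0479
grip_force: 63.3
```

```bash
python3 -c "
from h import *
go(.561,-.2055,.0265,-8.8)"
```

```text
pos [ 0.5619 -0.2062  0.0281] yaw -8.69 t 3.20 ft [-0.05 -0.35  3.9 ] w 0.0479 g 63.3
units [-0.03 -0.02  0.05] spin 0.02 tiltz [ 1.e-03 -5.e-04 -1.e+00]
```

Request:
{"name": "apply_moves", "arguments": {
  "rows": "0 0 0 0 0.2; 0 0 -0.1 0 0.2; 0 0 -0.3 0 0.2; 0 0 -0.6 0 0.2; 0 0 -1 0 0.2",
  "grip_force": 80
}}

```text
clock: 3.7
eef_pos: [0.5608, -0.2054, 0.0572]
ee_rot: [-0.0, 0.997, -0.076, -0.001]
ft_force: [0.5, 0.0, -4.0]
width: 0.0473
grip_force: 82.8
```

```bash
python3 -c "
from h import *
go(.561,-.2055,.15,-8.8)"
```

```text
pos [ 0.5608 -0.2054  0.0572] yaw -8.68 t 3.70 ft [ 0.46  0.02 -4.03] w 0.0473 g 82.8
units [ 0.   -0.   -3.09] spin 0.02 tiltz [-0.0016  0.001  -1.    ]
```

Request:
{"name": "apply_moves", "arguments": {
  "rows": "0 0 -0.7 0 0.2; 0 0 -1.5 0 0.2; 0 0 -2.3 0 0.2; 0 0 -3 0 0.2; 0 0 -3 0 0.2"
}}

```text
clock: 4.2
eef_pos: [0.5637, -0.2071, 0.152]
ee_rot: [0.002, 0.997, -0.076, 0.004]
ft_force: [0.7, 0.4, -2.0]
width: 0.0475
grip_force: 83.0
```

```bash
python3 - <<'E'
from h import *
# placement: line at -0.07 in rest_end frame -> centre at -0.04 -> rest x +0.07
th=np.radians(7.4); c=np.array([.541,.178])+.07*np.array([np.cos(th),np.sin(th)]); print(c)
go(*c,.15,7.4)
w=snap('wrist'); t=snap('scene')
im=np.hstack([cv2.resize(w['img'],(400,300)),cv2.resize(t['img'][150:300,120:320],(400,300),interpolation=cv2.INTER_CUBIC)])
cv2.imwrite('pics/w2.png',im[:,:,::-1])
E
```

```text
[0.61041698 0.18701569]
pos [ 0.5637 -0.2071  0.152 ] yaw -8.67 t 4.20 ft [ 0.75  0.42 -1.95] w 0.0475 g 83.0
units [ -0.44 -13.22   0.02] spin -2.68 tiltz [ 0.0071 -0.0042 -1.    ]
```

View pics/w2.png

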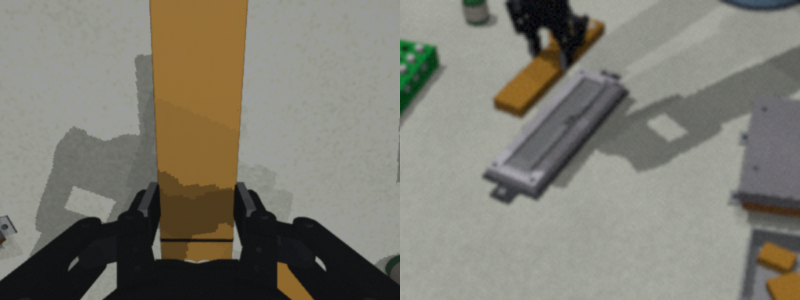

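The casting hangs level in the gripper; its line is at (160–233, 240) in the left half. Carry it over to the rest.

Request:
{"name": "apply_moves", "arguments": {
  "rows": "0 -0.8 0 -0.2 0.2; 0 -2.1 0 -0.5 0.2; -0.1 -3.4 0 -0.8 0.2; -0.2 -4.7 0 -1.1 0.2; -0.2 -6 0 -1.4 0.2"
}}

```text
clock: 4.8
eef_pos: [0.5812, -0.0252, 0.1451]
ee_rot: [-0.0, 1.0, -0.002, -0.002]
ft_force: [0.4, -0.4, -3.2]
width: 0.0473
grip_force: 83.1
```

```bash
python3 -c "
from h import *
go(.6104,.187,.15,7.4)"
```

```text
pos [ 0.5812 -0.0252  0.1451] yaw -0.23 t 4.80 ft [ 0.43 -0.38 -3.19] w 0.0473 g 83.1
units [ 0.95 -7.08 -0.16] spin -1.27 tiltz [-0.0037  0.001  -1.    ]
```

Request:
{"name": "apply_moves", "arguments": {
  "rows": "0.2 -1.2 0 -0.2 0.2; 0.4 -2.5 0 -0.5 0.2; 0.6 -3.8 -0.1 -0.8 0.2; 0.8 -5.1 -0.1 -1.1 0.2; 0.9 -6.2 -0.1 -1.3 0.2"
}}

```text
clock: 5.3
eef_pos: [0.6096, 0.1608, 0.1482]
ee_rot: [-0.0, 0.998, 0.066, -0.002]
ft_force: [0.4, -0.2, -3.1]
width: 0.0472
grip_force: 83.1
```

Request:
{"name": "apply_moves", "arguments": {
  "rows": "0 -0.3 0 0 0.2; 0 -0.3 0 0 0.2; 0 -0.3 0 0 0.2; 0 -0.3 0 0 0.2"
}}

```text
clock: 5.7
eef_pos: [0.6092, 0.1664, 0.1497]
ee_rot: [0.0, 0.998, 0.065, -0.001]
ft_force: [0.7, 0.1, -2.7]
width: 0.0476
grip_force: 83.2
```

```bash
python3 - <<'E'
from h import *
go(.6104,.187,.105,7.4)
w=snap('wrist'); t=snap('top')
c=t['img'][125:225,160:260]
im=np.hstack([cv2.resize(w['img'],(480,360)),cv2.resize(c,(320,320),interpolation=cv2.INTER_CUBIC)[:,:,:] if 0 else cv2.copyMakeBorder(cv2.resize(c,(320,320),interpolation=cv2.INTER_CUBIC),0,40,0,0,cv2.BORDER_CONSTANT)])
cv2.imwrite('pics/w3.png',im[:,:,::-1])
E
```

```text
pos [0.6092 0.1664 0.1497] yaw 7.42 t 5.70 ft [ 0.66  0.1  -2.71] w 0.0476 g 83.2
units [ 0.13 -0.68  1.49] spin 0.0 tiltz [-1.1e-03 -4.0e-04 -1.0e+00]
```

View pics/w3.png

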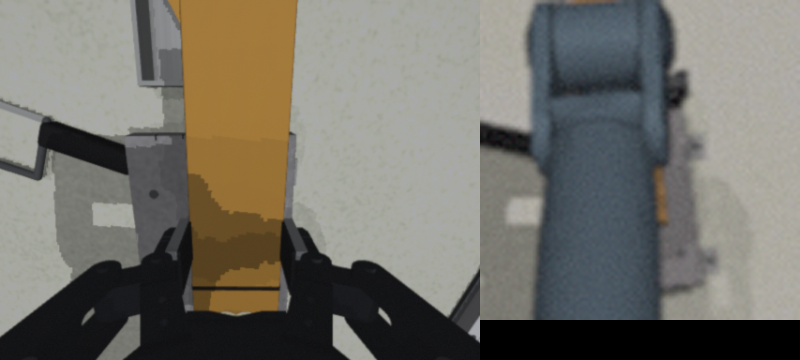

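The casting hangs over the rest. The wrist view shows the rest's sawing-end left corner at about (130,135) and the line at row 288. I'll check these against the model.

```bash
python3 - <<'E'
from h import *
w=dict(np.load('last_wrist.npz'));k=512/480
th=np.radians(7.4);R=np.array([[np.cos(th),-np.sin(th)],[np.sin(th),np.cos(th)]])
for p in[(130,135),(183,133)]:print('sees',world(w,p[0]*k,p[1]*k,.07))
print('model corner',R@[.11,.07]+[.541,.178])
for p in[(192,288),(281,288)]:print('line',world(w,p[0]*k,p[1]*k,.1497+.011))
E
```

```text
sees [0.64199717 0.25787006 0.07      ]
sees [0.64912659 0.21563976 0.07      ]
model corner [0.64106814 0.2615845 ]
line [0.57588159 0.1883424  0.1607    ]
line [0.58240489 0.13821142 0.1607    ]
```

Request:
{"name": "apply_moves", "arguments": {
  "rows": "0.1 -0.3 0 0 0.2; 0.1 -0.6 0.2 0 0.2; 0.1 -0.7 0.6 0 0.2; 0.1 -0.7 1 0 0.2; 0.1 -0.7 1.2 0 0.2"
}}

```text
clock: 6.3
eef_pos: [0.6082, 0.189, 0.1115]
ee_rot: [0.0, 0.998, 0.066, -0.002]
ft_force: [-0.6, -0.1, -4.1]
width: 0.0477
grip_force: 83.2
```

```bash
python3 - <<'E'
from h import *
go(.6104,.187,.0975,7.4)
E
```

```text
pos [0.6082 0.189  0.1115] yaw 7.55 t 6.30 ft [-0.56 -0.13 -4.13] w 0.0477 g 83.2
units [0.07 0.07 0.47] spin 0.02 tiltz [-3.8e-03 -6.0e-04 -1.0e+00]
```

Request:
{"name": "apply_moves", "arguments": {
  "rows": "0 0 0.2 0 0.2; 0 0 0.3 0 0.2; 0 0 0.4 0 0.2; 0 0 0.45 0 0.2; 0 0 0.45 0 0.2"
}}

```text
clock: 6.8
eef_pos: [0.6098, 0.1889, 0.1008]
ee_rot: [-0.0, 0.998, 0.065, 0.0]
ft_force: [-0.4, 0.1, -4.0]
width: 0.0476
grip_force: 83.2
```

```bash
python3 - <<'E'
from h import *
go(.6104,.187,.0975,7.4)
E
```

```text
pos [0.6098 0.1889 0.1008] yaw 7.51 t 6.80 ft [-0.37  0.08 -4.  ] w 0.0476 g 83.2
units [0.01 0.06 0.11] spin 0.02 tiltz [ 2.e-04  0.e+00 -1.e+00]
```

Request:
{"name": "apply_moves", "arguments": {
  "rows": "0 0 0.05 0 0.2; 0 0 0.1 0 0.2; 0 0 0.15 0 0.2; 0 0 0.15 0 0.2; 0 0 0.15 0 0.2"
}}

```text
clock: 7.3
eef_pos: [0.6097, 0.189, 0.0963]
ee_rot: [-0.0, 0.998, 0.066, -0.0]
ft_force: [-0.1, -0.2, -3.1]
width: 0.0473
grip_force: 83.2
```

```bash
python3 - <<'E'
from h import *
go(.6104,.187,.0975,7.4)
E
```

```text
pos [0.6097 0.189  0.0963] yaw 7.52 t 7.30 ft [-0.07 -0.25 -3.11] w 0.0473 g 83.2
units [ 0.02  0.07 -0.04] spin 0.02 tiltz [-1.e-04  0.e+00 -1.e+00]
```

Request:
{"name": "apply_moves", "arguments": {
  "rows": "0 0 0.1 0 0.2; 0 0 0.2 0 0.2; 0 0 0.3 0 0.2; 0 0 0.35 0 0.2; 0 0 0.35 0 0.2"
}}

```text
clock: 7.8
eef_pos: [0.6094, 0.1889, 0.0853]
ee_rot: [0.0, 0.998, 0.066, -0.0]
ft_force: [-0.9, -0.6, -3.5]
width: 0.0475
grip_force: 83.3
```

Request:
{"name": "apply_moves", "arguments": {
  "rows": "0 0 0.05 0 0.2; 0 0 0.1 0 0.2; 0 0 0.1 0 0.2"
}}

```text
clock: 8.1
eef_pos: [0.6095, 0.1889, 0.0826]
ee_rot: [0.0, 0.998, 0.066, -0.0]
ft_force: [-0.2, -0.0, -3.7]
width: 0.0474
grip_force: 83.2
```

```bash
python3 - <<'E'
from h import *
go(.6104,.187,.081,7.4)
E
```

```text
pos [0.6095 0.1889 0.0826] yaw 7.52 t 8.10 ft [-0.16 -0.   -3.68] w 0.0474 g 83.2
units [0.02 0.07 0.05] spin 0.02 tiltz [-4.e-04 -0.e+00 -1.e+00]
```

Request:
{"name": "apply_moves", "arguments": {
  "rows": "0 0 0.03 0 0.2; 0 0 0.06 0 0.2; 0 0 0.08 0 0.2; 0 0 0.08 0 0.2"
}}

```text
clock: 8.5
eef_pos: [0.6098, 0.189, 0.0812]
ee_rot: [0.0, 0.998, 0.066, -0.0]
ft_force: [-3.4, -0.3, 4.3]
width: 0.0474
grip_force: 84.0
```

Down on the rest. Let go.

Request:
{"name": "apply_moves", "arguments": {
  "rows": "0 0 0 0 0.2; 0 0 0 0 0.7; 0 0 0 0 0.85; 0 0 0 0 0.9; 0 0 0 0 0.9",
  "grip_force": 40
}}

```text
clock: 9.0
eef_pos: [0.6099, 0.189, 0.0804]
ee_rot: [-0.0, 0.998, 0.066, 0.0]
ft_force: [0.0, 0.3, 0.3]
width: 0.077
grip_force: 0.0
```

Request:
{"name": "apply_moves", "arguments": {
  "rows": "0 0 -0.2 0 0.9; 0 0 -0.6 0 0.9; 0 0 -1 0 0.9; 0 0 -1.5 0 0.9; 0 0 -1.5 0 0.9"
}}

```text
clock: 9.5
eef_pos: [0.6118, 0.1893, 0.1294]
ee_rot: [-0.0, 0.998, 0.066, 0.003]
ft_force: [1.3, 0.0, 0.7]
width: 0.0768
grip_force: 0.0
```

```bash
python3 - <<'E'
from h import *
go(.6104,.187,.13,7.4)
w=snap('wrist'); 
cv2.imwrite('pics/w4.png',cv2.resize(w['img'],(800,600))[:,:,::-1])
E
```

```text
pos [0.6118 0.1893 0.1294] yaw 7.52 t 9.50 ft [1.27 0.   0.69] w 0.0768 g 0.0
units [-0.06  0.07 -0.02] spin 0.02 tiltz [ 6.4e-03  8.0e-04 -1.0e+00]
```

View pics/w4.png

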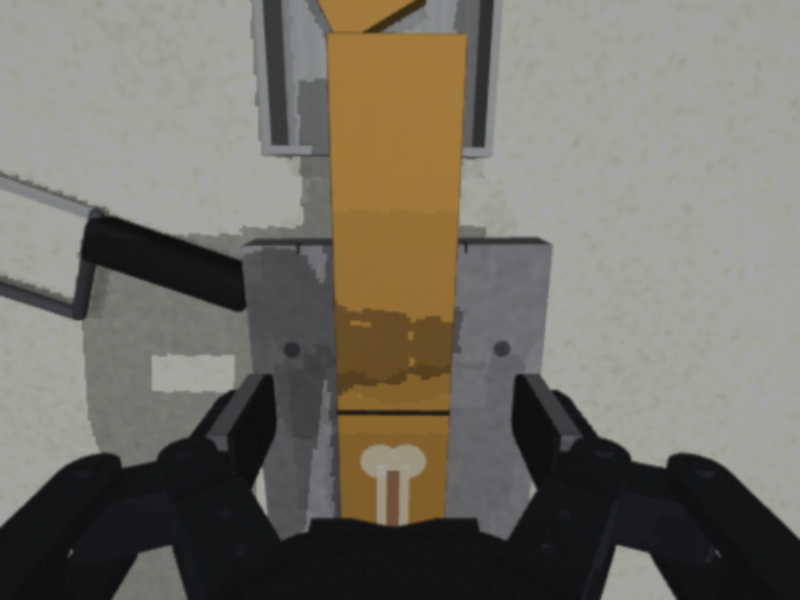

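The casting lies on the rest, blank end outward over the tub. In this view the line is at (338–449, 412), the rest's sawing edge runs from (245,244) to (551,243), and the blank end is at (330–467, 34). Measure the distances.

```bash
python3 - <<'E'
from h import *
w=dict(np.load('last_wrist.npz'));k=.64
print('cam',w['T'][:3,3],w['T'][:3,2])
P=lambda p,z:world(w,p[0]*k,p[1]*k,z)
def rep(e1,e2):
    a,b=P(e1,.07),P(e2,.07); m=(a+b)/2; d=a-b; d/=np.linalg.norm(d); x=np.array([d[1],-d[0],0])
    print('end mid',m.round(4),'width',np.linalg.norm(a-b).round(4),'yaw',np.degrees(np.arctan2(x[1],x[0])).round(2))
    return m,x,d
for e in [((245,245),(550,244)),((249,239),(551,239))]:
    m,x,d=rep(*e)
    for n,p in dict(ll=(338,412),lr=(449,413),bl=(329,34),br=(467,35)).items():
        q=P(p,.092)-m; print(n,(q@x).round(4),(q@d).round(4),P(p,.092).round(4))
go(0,0,0,0)
E
```

```text
cam [0.68357339 0.19996043 0.27238415] [0.27884337 0.03735538 0.95960979]
end mid [0.6504 0.1936 0.07  ] width 0.1359 yaw 7.73
ll -0.0709 0.0266 [0.5765 0.2104 0.092 ]
lr -0.0716 -0.0226 [0.5825 0.1616 0.092 ]
bl 0.0782 0.0242 [0.7246 0.2281 0.092 ]
br 0.0777 -0.0243 [0.7306 0.18   0.092 ]
end mid [0.653  0.1928 0.07  ] width 0.1341 yaw 7.54
ll -0.0735 0.0275 [0.5765 0.2104 0.092 ]
lr -0.074 -0.0217 [0.5825 0.1616 0.092 ]
bl 0.0756 0.0256 [0.7246 0.2281 0.092 ]
br 0.0753 -0.0229 [0.7306 0.18   0.092 ]
pos [0.611  0.1891 0.1278] yaw 7.52 t 9.55 ft [-0.05  0.06  0.28] w 0.0770 g 0.0
units [-21.03   3.58   4.17] spin 1.25 tiltz [ 4.e-03  5.e-04 -1.e+00]
```

```bash
python3 - <<'E'
from h import *
go(.522,.1785,.12,7.4)
E
```

```text
pos [0.611  0.1891 0.1278] yaw 7.52 t 9.55 ft [-0.05  0.06  0.28] w 0.0770 g 0.0
units [-2.99 -0.04  0.25] spin 0.02 tiltz [ 4.e-03  5.e-04 -1.e+00]
```

Request:
{"name": "apply_moves", "arguments": {
  "rows": "-1 0 0 0 0.95; -2 0 0 0 0.95; -3 0 0 0 0.95; -3 0 0 0 0.95; -3 0 0 0 0.95"
}}

```text
clock: 10.05
eef_pos: [0.5202, 0.1772, 0.1253]
ee_rot: [0.0, 0.998, 0.066, 0.0]
ft_force: [0.0, 0.1, 0.8]
width: 0.0814
grip_force: 0.0
```

```bash
python3 - <<'E'
from h import *
go(.522,.1785,.075,7.4)
E
```

```text
pos [0.5202 0.1772 0.1253] yaw 7.52 t 10.05 ft [0.   0.05 0.78] w 0.0814 g 0.0
units [ 0.06 -0.04  1.68] spin 0.02 tiltz [ 1.e-04 -0.e+00 -1.e+00]
```

Request:
{"name": "apply_moves", "arguments": {
  "rows": "0 0 0.5 0 0.95; 0 0 1 0 0.95; 0 0 1.4 0 0.95; 0 0 1.65 0 0.95; 0 0 1.65 0 0.95"
}}

```text
clock: 10.55
eef_pos: [0.5193, 0.177, 0.0737]
ee_rot: [0.0, 0.998, 0.065, -0.002]
ft_force: [0.7, -0.4, -0.4]
width: 0.0811
grip_force: 0.0
```

Request:
{"name": "apply_moves", "arguments": {
  "rows": "0 0 0 0 0.8; 0 0 0 0 0.65; 0 0 0 0 0.5; 0 0 0 0 0.3; 0 0 0 0 0.3",
  "grip_force": 40
}}

```text
clock: 11.05
eef_pos: [0.5212, 0.1773, 0.0769]
ee_rot: [-0.0, 0.998, 0.066, 0.001]
ft_force: [0.2, -0.1, 5.7]
width: 0.0491
grip_force: 43.6
```

```bash
python3 - <<'E'
from h import *
go(.522,.1785,.075,7.4)
w=snap('wrist'); 
cv2.imwrite('pics/w5.png',cv2.resize(w['img'],(800,600))[:,:,::-1])
E
```

```text
pos [0.5212 0.1773 0.0769] yaw 7.52 t 11.05 ft [ 0.16 -0.08  5.69] w 0.0491 g 43.6
units [ 0.03 -0.04  0.06] spin 0.02 tiltz [ 1.9e-03  3.0e-04 -1.0e+00]
```

View pics/w5.png

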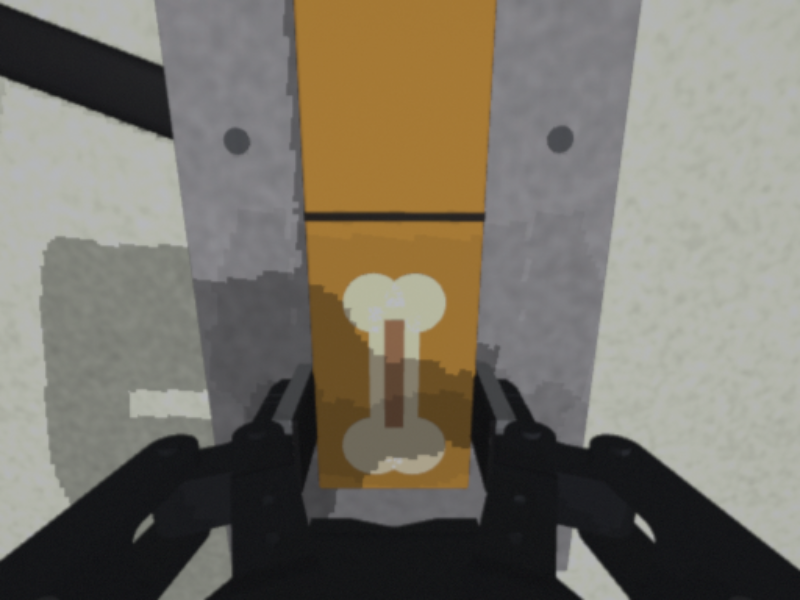

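The bone end is gripped, with the line at (305–485, 217) and the bone-end edge at row 488. Slide out slowly along the rest, with a light push down.

Request:
{"name": "apply_moves", "arguments": {
  "rows": "0.1 0 0 0 0.3; 0.3 0 0 0 0.3; 0.5 0 0 0 0.3; 0.7 0 0 0 0.3; 0.9 0 0 0 0.3"
}}

```text
clock: 11.6
eef_pos: [0.5455, 0.1808, 0.0768]
ee_rot: [0.0, 0.998, 0.066, -0.003]
ft_force: [-11.5, -0.8, 15.5]
width: 0.0491
grip_force: 44.8
```

```bash
python3 - <<'E'
from h import *
w=dict(np.load('last_wrist.npz'));k=.64
for p in[(305,217),(485,216)]:print('line',world(w,p[0]*k,p[1]*k,.092))
for p in[(319,488),(468,487)]:print('bone',world(w,p[0]*k,p[1]*k,.092))
go(.522,.1785,.075,7.4)
E
```

```text
line [0.57634631 0.21032744 0.092     ]
line [0.5831394  0.16107998 0.092     ]
bone [0.48803501 0.19890404 0.092     ]
bone [0.49489738 0.14994849 0.092     ]
pos [0.5455 0.1808 0.0768] yaw 7.55 t 11.60 ft [-11.51  -0.84  15.51] w 0.0491 g 44.8
units [-0.79 -0.03  0.07] spin 0.03 tiltz [-5.7e-03 -8.0e-04 -1.0e+00]
```

Request:
{"name": "apply_moves", "arguments": {
  "rows": "0.2 0 -0.02 0 0.3; 0.4 0 -0.02 0 0.3; 0.6 0 -0.02 0 0.3; 0.8 0 -0.02 0 0.3; 0.9 0 -0.02 0 0.3"
}}

```text
clock: 12.1
eef_pos: [0.5728, 0.1843, 0.0769]
ee_rot: [0.0, 0.998, 0.066, -0.002]
ft_force: [-8.8, -1.1, 9.5]
width: 0.0489
grip_force: 44.3
```

Request:
{"name": "apply_moves", "arguments": {
  "rows": "0.1 0 0 0 0.3; 0.1 0 0 0 0.3; 0.1 0 0 0 0.3"
}}

```text
clock: 12.4
eef_pos: [0.5761, 0.1847, 0.0769]
ee_rot: [0.0, 0.998, 0.066, -0.001]
ft_force: [-5.1, -1.1, 7.3]
width: 0.0489
grip_force: 44.0
```

```bash
python3 - <<'E'
from h import *
go(.5928,.1867,.075,7.4)
w=snap('wrist'); 
cv2.imwrite('pics/w6.png',cv2.resize(w['img'],(800,600))[:,:,::-1])
E
```

```text
pos [0.5761 0.1847 0.0769] yaw 7.53 t 12.40 ft [-5.15 -1.06  7.26] w 0.0489 g 44.0
units [0.56 0.01 0.06] spin 0.02 tiltz [-2.5e-03 -3.0e-04 -1.0e+00]
```

View pics/w6.png

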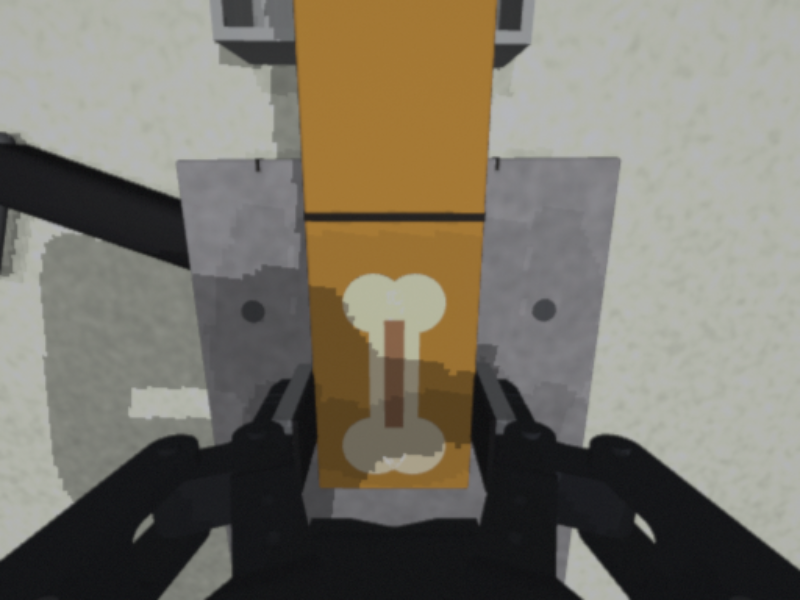

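No slip: the line is still at row 217 and the bone edge at 488. The rest's sawing edge runs from (178,161) to (620,157).

```bash
python3 - <<'E'
from h import *
w=dict(np.load('last_wrist.npz'));k=.64
P=lambda p,z:world(w,p[0]*k,p[1]*k,z)
print('cam',w['T'][:3,3])
a,b=P((178,161),.07),P((620,157),.07);m=(a+b)/2;d=(a-b)/np.linalg.norm(a-b);x=np.array([d[1],-d[0],0])
print(m,np.linalg.norm(a-b),np.degrees(np.arctan2(x[1],x[0])))
for p in[(305,217),(485,216),(319,488),(468,487)]:
    q=P(p,.092)-m;print(q@x,q@d,P(p,.092))
E
```

```text
cam [0.64912704 0.19555838 0.21925197]
[0.64998976 0.19390278 0.07      ] 0.1379063672468386 8.051691899537355
-0.015150666702809894 0.02618825751308126 [0.63132036 0.21771077 0.092     ]
-0.015308948643146891 -0.023422699496063425 [0.63811246 0.16856671 0.092     ]
-0.10433569705130183 0.027302548820191886 [0.54285843 0.20632225 0.092     ]
-0.10438181052414645 -0.022185700643278107 [0.54974441 0.15731539 0.092     ]
```

Request:
{"name": "apply_moves", "arguments": {
  "rows": "0.1 0 0 0 0.3; 0.2 0 0 0 0.3; 0.35 0 0 0 0.3; 0.5 0 0 0 0.3; 0.5 0 0 0 0.3"
}}

```text
clock: 12.95
eef_pos: [0.5913, 0.1867, 0.0769]
ee_rot: [0.0, 0.998, 0.066, -0.001]
ft_force: [-4.4, -1.0, 6.6]
width: 0.0486
grip_force: 44.0
```

Request:
{"name": "apply_moves", "arguments": {
  "rows": "0 0 0 0 0.3; 0 0 0 0 0.3; 0 0 0 0 0.3; 0 0 0 0 0.3; 0 0 0 0 0.3"
}}

```text
clock: 13.45
eef_pos: [0.5913, 0.1867, 0.0769]
ee_rot: [-0.0, 0.998, 0.066, -0.001]
ft_force: [-4.1, -0.6, 6.0]
width: 0.0489
grip_force: 43.9
```

```bash
python3 - <<'E'
from h import *
go(.5912,.1867,.075,7.4)
w=snap('wrist'); 
cv2.imwrite('pics/w7.png',cv2.resize(w['img'],(800,600))[:,:,::-1])
E
```

```text
pos [0.5913 0.1867 0.0769] yaw 7.53 t 13.45 ft [-4.1  -0.56  6.03] w 0.0489 g 43.9
units [-0.   -0.    0.06] spin 0.02 tiltz [-1.6e-03 -1.0e-04 -1.0e+00]
```

View pics/w7.png

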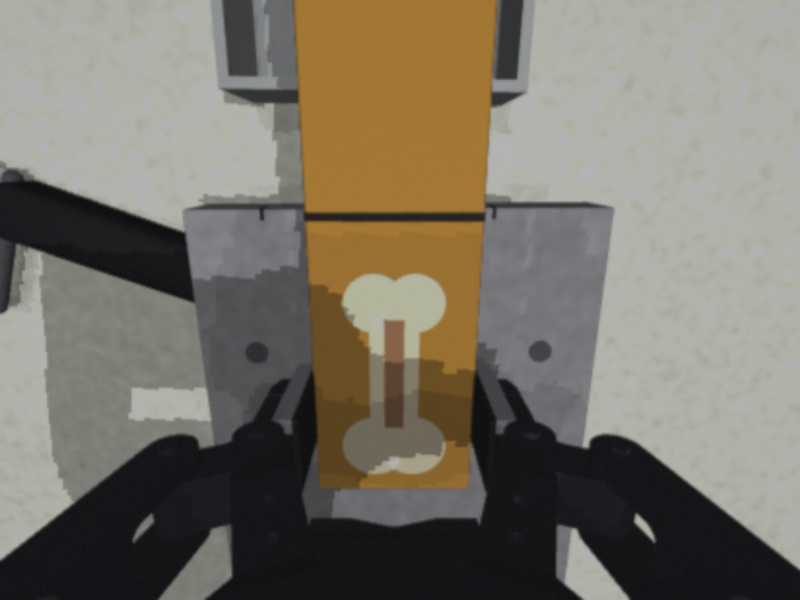

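The sawing edge now runs from (185,210) to (612,208), and the line is at (305–485, 217). Check this by projection.

```bash
python3 - <<'E'
from h import *
w=dict(np.load('last_wrist.npz'));k=.64
P=lambda p,z:world(w,p[0]*k,p[1]*k,z)
a,b=P((185,210),.07),P((612,208),.07);m=(a+b)/2;x=np.array([.9914,.131,0])
print(w['T'][:3,3],m,np.linalg.norm(a-b))
for p in[(305,217),(485,216)]: print((P(p,.092)-m)@x,P(p,.092))
E
```

```text
[0.66414173 0.19752942 0.21933213] [0.64988357 0.19394142 0.07      ] 0.13744844683338123
-3.4250506623304824e-05 [0.64644332 0.21971552 0.092     ]
0.0002602075179894352 [0.65323748 0.17054555 0.092     ]
```

```bash
python3 -c "
from rig import manip
print(manip.close_job())"
```

```text
the job is handed in; nothing more can be done
None
```

I handed the job in at about 13.5 s: the casting lies flat and square on the rest with the saw line level with the sawing end (0.3 mm or less by the wrist camera, good to about 2 mm), and the gripper holds the bone end down about 58 mm back from the cut; the hand-in gave no verdict.

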